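Stack the kit boxes on the carton in the packing bay

TASK

Push the carton along the roller lane until it stands fully home in the bay, against the end stop. Then build the column on it: the larger kit box in the middle and the smaller one on top, both lying flat with the taped lid up, centred and square, long sides along the carton's long side. The boxes hold loose model parts: do not drop, ram or topple them, and leave the tape roll, the eraser and the model chair alone.

Things in the scene. Friction and masses are not known exactly. Their poses are not given: they have to be found in the camera images.
- lane: fixed grey roller lane, 374 x 156 x 71 mm. Origin: centre of its underside; x along the lane from the open near end to the bay, y across, z up. Seven free rollers, tops at z = 30 mm, x = -180 to 30 mm; then the steel bay floor (z = 29 mm) to the end stop with rubber pads at x = 175 mm (71 mm high). Side channels 106 mm apart, tops at z = 45 mm, beside the bay (x over 55 mm) 62 mm
- bay_home (a point): point on the bay floor (116 mm ahead of the lane's origin, 29 mm up) where the centre of the carton's underside stands when the carton is home against the stop; axes as the lane's
- base_carton: plain closed brown cardboard carton standing on the rollers, 100 mm (its x) x 118 mm (its y) x 95 mm high. Origin: centre of its underside, z up; its long side (y) lies along the lane. About 0.3 kg; too wide to grip
- middle_box: larger closed cardboard kit box, 102 mm (x, long) x 68 mm (y) x 48 mm (z), lying flat on the bench. Origin: its centre; z points out of the taped lid. About 0.25 kg
- top_box: smaller closed cardboard kit box, 84 mm (x, long) x 60 mm (y) x 44 mm (z), at first standing on its small end on the bench, the taped lid (z) facing to the right (about -y) and its x pointing down. Origin: its centre; z points out of the taped lid. About 0.18 kg
- tape_roll: bystander: roll of black tape, 64 mm across, 19 mm high, lying on the bench; origin: centre of its underside
- eraser: bystander: blue board eraser, 114 x 53 x 26 mm, on the bench; origin: centre of its underside
- chair: bystander: small wooden model chair, 48 x 34 x 53 mm; origin: centre of its underside
Things that resemble listed ones, but are neither listed nor needed, are in the scene too. What is shaped like the top_box but blue or turquoise is not meant.

How it is judged:
By the outcome, as a careful person would: the job done as asked, in the order asked, and still so for the second after the job is handed in, with the robot touching nothing.
It also fails if it takes over 72 s, if anything falls off the work surface, if the arm or the gripper's body presses on something with over 40 N, if the wrist force passes 120 N, or if a joint passes its speed limit or range.

ROBOT

A 6-joint arm with a two-finger parallel gripper is mounted at the origin on a cart in front of the work surface, level with it; the furniture and walls round the work are solid. World frame = base frame: x ahead of the robot, y to its left, z up, the work surface at z = 0. Lengths are in mm, angles in rad, forces in N, time in s.
With the tool pointing down it reaches from about 350 to 950 mm from the base axis. Payload 17.4 kg.
Tool frame: the origin (TCP) lies on the front face of the gripper's body, between the roots of the fingers; the fingertips stand 84 mm ahead of it and the grasp point (between the pads) lies 65 mm ahead of it; z points along the fingers, y is the line along which they close (so a half turn about z gives the same grasp; the last joint's range is limited). The gripper opens to 93 mm and grips with 3 to 60 N. Pads are 15 mm wide; open, the fingers measure 128 mm over their backs; the gripper's body (75 mm by 188 mm) begins 65 mm behind the grasp point.
Start: joints at [-1.179, 0.116, 1.442, -0, 1.584, -0.038], TCP at [281.257, -613.619, 302.746] pointing down, gripper open.
Joint ranges: [-2.83, 2.83], [-0.83, 2.19], [0.07, 2.5], [-1.14, 4.28], [0.01, 3], [-2.97, 2.97]. Speed limits (rad/s): [1.89, 1.89, 2.22, 3.14, 3.14, 3.14].

INTERFACE

Orientations are given as a unit quaternion [w, x, y, z].
In Python, from station import status, get_image, ticket gives the robot as it stands.
- The arm moves only by the tool send_rows, never from a script. Its argument "targets" is a list of rows, each an object of numbers: "tx", "ty", "tz": the shift along the tool's x, y, z in m; "ax", "ay", "az": the turn, a rotation vector about the tool's x, y, z in degrees; "jaw": the finger opening in m, from 0 to 0.093. In form: [{"tx": .., "ty": .., "tz": .., "ax": .., "ay": .., "az": .., "jaw": ..}, ...]. A call has 1 to 12 rows; each row shifts and turns the commanded pose from where the row before left it, along the tool's axes as they then stand; what a row does not reach is not made up. A row lasts 1/10 s, in which the tool goes at most 50 mm and 8.59 degrees, less where a joint would pass 70% of its speed; a pose out of reach is approached as far as the arm can. A call is refused whole if a number of a shift passes 0.05 or a number of a turn 8.59, either way. A call with a gripper value outside its range is refused whole. The fingers move at their own pace and stop on an object; "newtons" is the grip in N (left out, the last holds). Time passes only in rows, so rows that do not move let the fingers close. It gives the time, the measured TCP pose, the force, the opening and the grip force at its end, in the units of the state.
- status.observe(): the state, without advancing time (a new reading comes with each control period).
- get_image(name): name is "side" or "top" or "wrist"; returns a dict with "color" (384x512x3 uint8, blue, green, red), "fov_y" (degrees; the focal length in pixels is half the picture's height over the tangent of half this angle, whatever the lens; pixels are square), "cx", "cy" (the principal point, pixels), "extrinsics" (4x4, takes a point from world to camera coordinates). Camera axes: x right, y down, z forward; pixel columns grow to the right and rows downward; lengths in mm; the calibration is good to about 2 mm. A picture is of the moment at which its call begins. There is no depth.
- ticket.job_done(): hands the job in; it is judged then, once.
The state is a dict: "time_s": time; "qpos": joint angles; "qvel": joint speeds; "joint_efforts": joint torques, N m; "tool_pos": TCP position; "orientation": TCP orientation; "force": force on the tool from outside, world axes, zero at the start; "wrist_torque": the same for the moment, N m; "opening": opening from 0.0 (shut) to 1.0 (fully open); "grip_force": force on a finger pad.
Only numpy, scipy, OpenCV 4.12 (cv2) and the standard library are available. Lean on these libraries where they do the work, as an engineer would, in place of code of your own. Each camera call takes 0.05 s, during which the arm holds its last target. There are 200 camera calls.

## Working session

There is one attempt and no reset: what is moved stays moved. The work goes in short steps, Python scripts to look and compute and a tool call to move; the robot and the scene stay as the last step left them, time stands still between calls to the robot, and variables do not carry over. Pictures are saved under pics/ and viewed, at most 10 in all, crops included, and the job is handed in when it is done.

Besides the shell and the picture viewer there is one more tool, called after "Request:" as name(argument=value, ...), one argument or row to a line, values as JSON. send_rows: Moves the arm, as the interface text tells. Its arguments: {"type":"object","properties":{"targets":{"type":"array"},"newtons":{"type":"number"}},"required":["targets"]}

```bash
mkdir -p pics; ls; python3 - <<'E'
from station import status,get_image
import cv2,numpy as np
s=status.observe();print(s)
for n in("side","top"):
    g=get_image(n);cv2.imwrite(f"pics/{n}0.png",g["color"]);print(n,g["fov_y"],g["cx"],g["cy"],np.round(g["extrinsics"],4).tolist())
E
```

```text
pics
{'time_s': 0.0, 'qpos': array([-1.17879700e+00,  1.16495927e-01,  1.44227253e+00,  2.56460895e-06,
        1.58400383e+00, -3.78128970e-02]), 'qvel': array([-0.00102987,  0.00093183, -0.00039867,  0.0003642 , -0.0003524 ,
        0.00160131]), 'joint_efforts': array([ 6.46176795e-04, -7.21268249e+01, -6.22606730e+01,  7.80224288e-02,
        2.38590559e-02, -6.83739631e-05]), 'tool_pos': array([ 281.21529707, -613.51081709,  301.99391221]), 'orientation': array([-5.80815686e-04,  9.76996247e-01,  2.13255679e-01, -1.02644888e-04]), 'force': array([-0.78322526,  0.95639923, -0.14300228]), 'wrist_torque': array([-0.0124557 ,  0.02794659,  0.01956412]), 'grip_force': 0.0, 'opening': 1.0001782777493748}
side 49.5592694510128 253.2588224724611 192.99257519089156 [[-0.8858, -0.4638, -0.0117, 428.2678], [-0.2688, 0.5336, -0.8019, 201.4905], [0.3782, -0.7072, -0.5973, 949.1913], [0.0, 0.0, 0.0, 1.0]]
top 45.12977014551781 262.0376957934467 187.37714654620564 [[-0.0047, -1.0, 0.0064, -47.9406], [-0.9961, 0.0041, -0.0882, 530.3546], [0.0882, -0.0068, -0.9961, 1272.6087], [0.0, 0.0, 0.0, 1.0]]
```

View pics/top0.png

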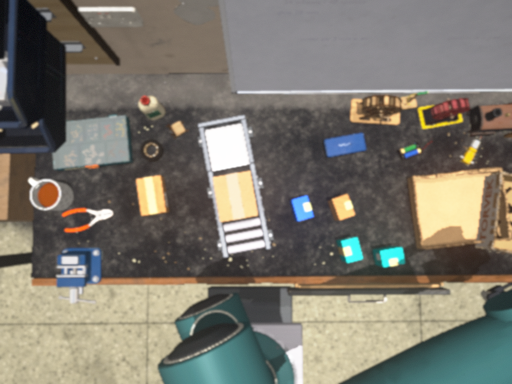

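View pics/side0.png

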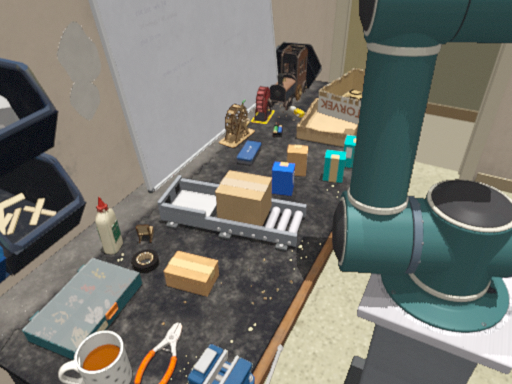

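Top picture: lane at (235,185) with the white bay at its upper end, carton at (235,195), middle box at (152,196). Tape roll (150,150), chair (178,128) and eraser (345,145) are to be left alone.
Could be taken for the top_box: tan (343,207), blue (303,208), turquoise (350,249) and (391,257). I choose the tan one, since blue and turquoise are excluded. Next, a close crop.

```bash
cat > h.py <<'E'
from station import status,get_image
import cv2,numpy as np
def cam(g):
    f=192/np.tan(np.radians(g["fov_y"]/2));E=np.array(g["extrinsics"])
    return f,g["cx"],g["cy"],E
def ray(g,u,v,z):
    f,cx,cy,E=cam(g);R,t=E[:3,:3],E[:3,3]
    d=R.T@np.array([(u-cx)/f,(v-cy)/f,1]);c=-R.T@t
    return c+d*(z-c[2])/d[2]
def proj(g,P):
    f,cx,cy,E=cam(g);p=np.atleast_2d(P)@E[:3,:3].T+E[:3,3]
    return p[:,:2]/p[:,2:]*f+[cx,cy]
def crop(im,x0,y0,x1,y1,k,name):
    cv2.imwrite(name,cv2.resize(im[y0:y1,x0:x1],None,fx=k,fy=k,interpolation=cv2.INTER_CUBIC))
E
python3 - <<'E'
from h import *
g=get_image("top");im=g["color"]
a=cv2.resize(im[110:262,130:275],None,fx=3.9,fy=3.9,interpolation=cv2.INTER_CUBIC)
b=cv2.resize(im[185:227,325:360],None,fx=6,fy=6,interpolation=cv2.INTER_CUBIC)
c=np.zeros((a.shape[0],a.shape[1]+b.shape[1],3),np.uint8);c[:,:a.shape[1]]=a;c[:b.shape[0],a.shape[1]:]=b
s=get_image("side");d=cv2.resize(s["color"][135:185,275:325],None,fx=4.2,fy=4.2,interpolation=cv2.INTER_CUBIC)
c[300:510,a.shape[1]:a.shape[1]+210]=d
print(c.shape,a.shape);cv2.imwrite("pics/crop1.png",c)
E
```

```text
(593, 776, 3) (593, 566, 3)
```

View pics/crop1.png

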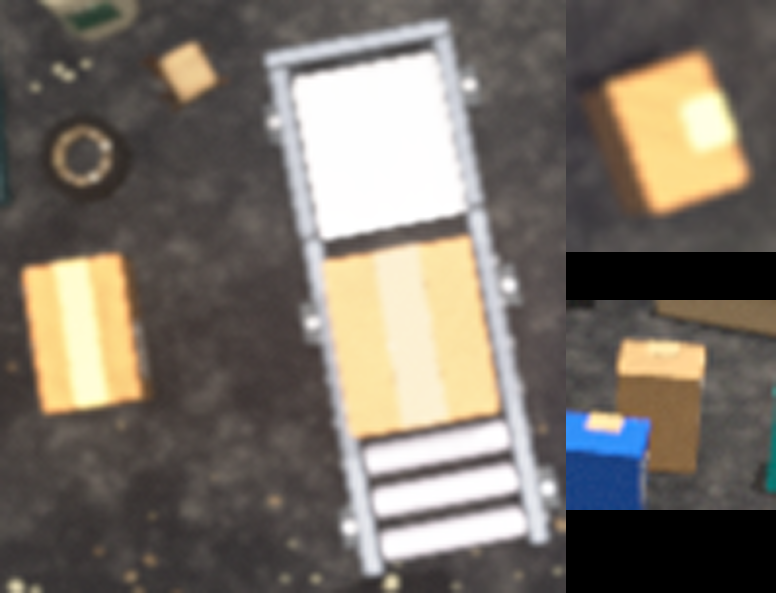

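Crop: the tan box's tape wraps from its top end down the right face (bright patch near (710,122)), as described, so the choice holds. Corners read: carton top (322,263),(470,236),(499,412),(352,438); middle box (22,268),(123,253),(145,401),(43,412); top box (605,84),(704,50),(749,180),(655,214).

```bash
cat > m.py <<'E'
from h import *
def rect(P,name):
    P=np.array(P)[:,:2];c=P.mean(0);l=[np.linalg.norm(P[(i+1)%4]-P[i]) for i in range(4)]
    e1=P[1]-P[0]+P[2]-P[3];e2=P[2]-P[1]+P[3]-P[0]
    print(name,"c",c.round(1),"sides",np.round(l,1),"ang",np.degrees(np.arctan2(e1[1],e1[0])).round(1),np.degrees(np.arctan2(e2[1],e2[0])).round(1));return c
E
python3 - <<'E'
from m import *
g=get_image("top")
f=lambda pts,k,x0,y0,ox=0,z=0:[ray(g,(U-ox+.5)/k-.5+x0,(V+.5)/k-.5+y0,z) for U,V in pts]
A=dict(k=3.9,x0=130,y0=110)
rect(f([(322,263),(470,236),(499,412),(352,438)],**A,z=125),"carton")
rect(f([(22,268),(123,253),(145,401),(43,412)],**A,z=48),"middle")
rect(f([(605,84),(704,50),(749,180),(655,214)],6,325,185,566,84),"top")
e=f([(267,58),(449,27)],**A,z=71);n=f([(372,573),(545,540)],**A,z=45)
print(np.round(e,1),np.round(n,1));rect([e[0],e[1],n[1],n[0]],"lane")
print("tape,chair",np.round(f([(84,156)],**A,z=19),0),np.round(f([(188,72)],**A,z=50),0),"blue",ray(g,303,208,84).round(0))
# colour mask refinement
im=g["color"];hsv=cv2.cvtColor(im,cv2.COLOR_BGR2HSV)
s=get_image("side")
E
```

```text
carton c [499.1  20.4] sides [ 99.8 118.4  98.2 117.7] ang -80.0 -170.5
middle c [508.  254.7] sides [ 71.8 105.9  71.7 102.9] ang -82.9 -170.7
top c [ 472.5 -266.4] sides [46.9 60.9 44.6 61.6] ang -71.0 -161.0
[[699.2 124.   71. ]
 [720.9  -3.6  71. ]] [[339.7  51.5  45. ]
 [361.9 -69.4  45. ]]
lane c [530.4  25.6] sides [129.4 364.9 122.9 366.7] ang -80.0 -169.1
tape,chair [[639. 263.  19.]] [[694. 183.  50.]] blue [ 469. -159.   84.]
```

Request:
send_rows(
  targets=[
    {"az": 7.2,"jaw": 0},
    {"az": 7.2,"jaw": 0},
    {"tx": 0.0159,"ty": -0.0418},
    {"tx": 0.0159,"ty": -0.0418},
    {"tx": 0.0159,"ty": -0.0418},
    {"tx": 0.0159,"ty": -0.0418},
    {"tx": 0.0159,"ty": -0.0418},
    {"tx": 0.0159,"ty": -0.0418},
    {"tx": 0.0159,"ty": -0.0418},
    {"tx": 0.0159,"ty": -0.0418},
    {"tx": 0.0159,"ty": -0.0418},
    {"tx": 0.0159,"ty": -0.0418},
  ],
)

```text
invalid input at $.targets[0]: expected keys tx, ty, tz, ax, ay, az, jaw
```

Request:
send_rows(
  targets=[
    {"tx": 0.0159,"ty": -0.0418},
    {"tx": 0.0159,"ty": -0.0418},
    {"tx": 0.0159,"ty": -0.0418},
    {"tx": 0.0159,"ty": -0.0418},
    {"tz": 0.03},
    {"tz": 0.03},
    {"tz": 0.025},
    {"tz": 0.02},
    {},
    {},
  ],
)

```text
invalid input at $.targets[0]: expected keys tx, ty, tz, ax, ay, az, jaw
```

```bash
cat >> m.py <<'E'
from scipy.spatial.transform import Rotation as Ro
def pose():
    s=status.observe();q=s["orientation"];return s,np.array(s["tool_pos"]),Ro.from_quat([q[1],q[2],q[3],q[0]])
def R3(x,z):
    z=np.array(z)/np.linalg.norm(z);x=np.array(x)-np.dot(x,z)*z;x/=np.linalg.norm(x);return Ro.from_matrix(np.c_[x,np.cross(z,x),z])
def hv(d):return np.array([np.cos(np.radians(d)),np.sin(np.radians(d)),0])
def goto(p,R=None):
    s,t,r=pose()
    print("t %.1f"%s["time_s"],"tcp",t.round(1),"q",np.round(s["qpos"],2),"F",np.round(s["force"],1),"grip",np.round(s["grip_force"],1),"open",round(s["opening"]*93,1),"xyaw",np.degrees(np.arctan2(*r.as_matrix()[:2,0][::-1])).round(1),"zax",r.as_matrix()[:,2].round(3))
    if p is not None: print("shift tool mm",r.inv().apply(np.array(p)-t).round(1))
    if R is not None: print("turn deg",np.degrees((r.inv()*R).as_rotvec()).round(1))
E
python3 - <<'E'
from m import *
goto([396.7,2,149],R3(hv(10.2),[0,0,-1]))
g=get_image("side");cv2.imwrite("pics/s1.png",g["color"])
E
```

```text
t 0.3 tcp [ 281.3 -613.6  302.5] q [-1.18  0.12  1.44  0.    1.58 -0.04] F [-1.   0.2  0.5] grip 0.0 open 92.7 xyaw 24.6 zax [-0.  0. -1.]
shift tool mm [ 361.4 -511.4  153.7]
turn deg [-0.  -0.  14.4]
```

Request:
send_rows(
  targets=[
    {"tx": 0,"ty": 0,"tz": 0,"ax": 0,"ay": 0,"az": 7.2,"jaw": 0},
    {"tx": 0,"ty": 0,"tz": 0,"ax": 0,"ay": 0,"az": 7.2,"jaw": 0},
    {"tx": 0.0159,"ty": -0.0418,"tz": 0,"ax": 0,"ay": 0,"az": 0,"jaw": 0},
    {"tx": 0.0159,"ty": -0.0418,"tz": 0,"ax": 0,"ay": 0,"az": 0,"jaw": 0},
    {"tx": 0.0159,"ty": -0.0418,"tz": 0,"ax": 0,"ay": 0,"az": 0,"jaw": 0},
    {"tx": 0.0159,"ty": -0.0418,"tz": 0,"ax": 0,"ay": 0,"az": 0,"jaw": 0},
    {"tx": 0.0159,"ty": -0.0418,"tz": 0,"ax": 0,"ay": 0,"az": 0,"jaw": 0},
    {"tx": 0.0159,"ty": -0.0418,"tz": 0,"ax": 0,"ay": 0,"az": 0,"jaw": 0},
    {"tx": 0.0159,"ty": -0.0418,"tz": 0,"ax": 0,"ay": 0,"az": 0,"jaw": 0},
    {"tx": 0.0159,"ty": -0.0418,"tz": 0,"ax": 0,"ay": 0,"az": 0,"jaw": 0},
    {"tx": 0.0159,"ty": -0.0418,"tz": 0,"ax": 0,"ay": 0,"az": 0,"jaw": 0},
    {"tx": 0.0159,"ty": -0.0418,"tz": 0,"ax": 0,"ay": 0,"az": 0,"jaw": 0},
  ],
)

```text
time_s: 1.55
tool_pos: [363.3, -172.4, 302.9]
orientation: [0.0, 0.996, 0.089, 0.0]
force: [-0.2, -0.4, 1.3]
opening: 0.026
grip_force: 0.0
```

Request:
send_rows(
  targets=[
    {"tx": 0.0159,"ty": -0.0418,"tz": 0,"ax": 0,"ay": 0,"az": 0,"jaw": 0},
    {"tx": 0.0159,"ty": -0.0418,"tz": 0,"ax": 0,"ay": 0,"az": 0,"jaw": 0},
    {"tx": 0.0159,"ty": -0.0418,"tz": 0,"ax": 0,"ay": 0,"az": 0,"jaw": 0},
    {"tx": 0.0159,"ty": -0.0418,"tz": 0,"ax": 0,"ay": 0,"az": 0,"jaw": 0},
    {"tx": 0,"ty": 0,"tz": 0.02,"ax": 0,"ay": 0,"az": 0,"jaw": 0},
    {"tx": 0,"ty": 0,"tz": 0.02,"ax": 0,"ay": 0,"az": 0,"jaw": 0},
    {"tx": 0,"ty": 0,"tz": 0,"ax": 0,"ay": 0,"az": 0,"jaw": 0},
  ],
)

```text
time_s: 2.25
tool_pos: [395.8, 2.3, 260.6]
orientation: [-0.0, 0.996, 0.09, -0.001]
force: [-0.0, 0.3, -0.0]
opening: 0.006
grip_force: 0.0
```

```bash
python3 - <<'E'
from m import *
goto([396.7,2,149],R3(hv(10.2),[0,0,-1]))
g=get_image("side");cv2.imwrite("pics/s1.png",g["color"])
E
```

```text
t 2.2 tcp [395.8   2.3 260.6] q [-0.06 -0.52  2.05 -0.    1.61  1.33] F [-0.   0.3 -0. ] grip 0.0 open 0.6 xyaw 10.3 zax [-0.003  0.    -1.   ]
shift tool mm [  1.2   0.5 111.6]
turn deg [-0.   0.2  0.1]
```

Request:
send_rows(
  targets=[
    {"tx": 0,"ty": 0,"tz": 0.037,"ax": 0,"ay": 0,"az": 0,"jaw": 0},
    {"tx": 0,"ty": 0,"tz": 0.037,"ax": 0,"ay": 0,"az": 0,"jaw": 0},
    {"tx": 0,"ty": 0,"tz": 0.037,"ax": 0,"ay": 0,"az": 0,"jaw": 0},
    {"tx": 0,"ty": 0,"tz": 0,"ax": 0,"ay": 0,"az": 0,"jaw": 0},
    {"tx": 0.01,"ty": 0,"tz": 0,"ax": 0,"ay": 0,"az": 0,"jaw": 0},
    {"tx": 0.01,"ty": 0,"tz": 0,"ax": 0,"ay": 0,"az": 0,"jaw": 0},
    {"tx": 0.005,"ty": 0,"tz": 0,"ax": 0,"ay": 0,"az": 0,"jaw": 0},
    {"tx": 0.004,"ty": 0,"tz": 0,"ax": 0,"ay": 0,"az": 0,"jaw": 0},
    {"tx": 0.004,"ty": 0,"tz": 0,"ax": 0,"ay": 0,"az": 0,"jaw": 0},
    {"tx": 0.004,"ty": 0,"tz": 0,"ax": 0,"ay": 0,"az": 0,"jaw": 0},
    {"tx": 0.004,"ty": 0,"tz": 0,"ax": 0,"ay": 0,"az": 0,"jaw": 0},
    {"tx": 0.004,"ty": 0,"tz": 0,"ax": 0,"ay": 0,"az": 0,"jaw": 0},
  ],
)

```text
time_s: 3.5
tool_pos: [441.0, 9.9, 151.8]
orientation: [0.0, 0.996, 0.089, -0.0]
force: [-0.4, -0.1, -0.1]
opening: 0.003
grip_force: 0.4
```

```bash
python3 - <<'E'
from m import *
goto(None)
g=get_image("side");crop(g["color"],140,130,340,280,3.5,"pics/s2.png")
E
```

```text
t 3.5 tcp [441.    9.9 151.8] q [-0.04 -0.34  2.1  -0.    1.37  1.36] F [-0.4 -0.1 -0.1] grip 0.4 open 0.2 xyaw 10.2 zax [-0. -0. -1.]
```

View pics/s2.png

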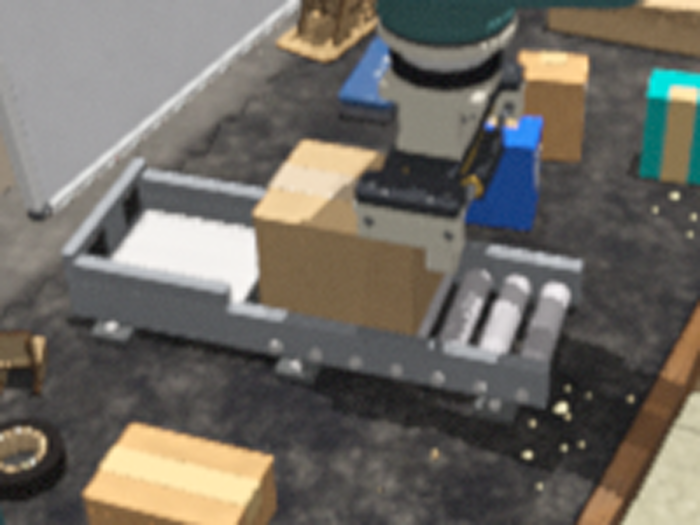

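The fingertips at (445,240) stand at the carton's near face, and the carton is square between the channels. Now the push.

Request:
send_rows(
  targets=[
    {"tx": 0.005,"ty": 0,"tz": 0,"ax": 0,"ay": 0,"az": 0,"jaw": 0},
    {"tx": 0.006,"ty": 0,"tz": 0,"ax": 0,"ay": 0,"az": 0,"jaw": 0},
    {"tx": 0.007,"ty": 0,"tz": 0,"ax": 0,"ay": 0,"az": 0,"jaw": 0},
    {"tx": 0.008,"ty": 0,"tz": 0,"ax": 0,"ay": 0,"az": 0,"jaw": 0},
    {"tx": 0.008,"ty": 0,"tz": 0,"ax": 0,"ay": 0,"az": 0,"jaw": 0},
    {"tx": 0.008,"ty": 0,"tz": 0,"ax": 0,"ay": 0,"az": 0,"jaw": 0},
    {"tx": 0.008,"ty": 0,"tz": 0,"ax": 0,"ay": 0,"az": 0,"jaw": 0},
    {"tx": 0.008,"ty": 0,"tz": 0,"ax": 0,"ay": 0,"az": 0,"jaw": 0},
    {"tx": 0.008,"ty": 0,"tz": 0,"ax": 0,"ay": 0,"az": 0,"jaw": 0},
    {"tx": 0.008,"ty": 0,"tz": 0,"ax": 0,"ay": 0,"az": 0,"jaw": 0},
    {"tx": 0.008,"ty": 0,"tz": 0,"ax": 0,"ay": 0,"az": 0,"jaw": 0},
    {"tx": 0.008,"ty": 0,"tz": 0,"ax": 0,"ay": 0,"az": 0,"jaw": 0},
  ],
)

```text
time_s: 4.75
tool_pos: [529.9, 25.9, 151.7]
orientation: [-0.0, 0.996, 0.089, -0.0]
force: [-0.1, 0.1, -0.2]
opening: 0.006
grip_force: 0.5
```

Request:
send_rows(
  targets=[
    {"tx": 0.006,"ty": 0,"tz": 0,"ax": 0,"ay": 0,"az": 0,"jaw": 0},
    {"tx": 0.006,"ty": 0,"tz": 0,"ax": 0,"ay": 0,"az": 0,"jaw": 0},
    {"tx": 0.005,"ty": 0,"tz": 0,"ax": 0,"ay": 0,"az": 0,"jaw": 0},
    {"tx": 0.004,"ty": 0,"tz": 0,"ax": 0,"ay": 0,"az": 0,"jaw": 0},
    {"tx": 0.003,"ty": 0,"tz": 0,"ax": 0,"ay": 0,"az": 0,"jaw": 0},
    {"tx": 0.003,"ty": 0,"tz": 0,"ax": 0,"ay": 0,"az": 0,"jaw": 0},
    {"tx": 0.002,"ty": 0,"tz": 0,"ax": 0,"ay": 0,"az": 0,"jaw": 0},
    {"tx": 0.002,"ty": 0,"tz": 0,"ax": 0,"ay": 0,"az": 0,"jaw": 0},
  ],
)

```text
time_s: 5.55
tool_pos: [559.9, 31.3, 151.8]
orientation: [0.0, 0.996, 0.089, 0.0]
force: [-1.2, 0.1, 0.5]
opening: 0.006
grip_force: 0.6
```

```bash
python3 - <<'E'
from m import *
goto(None)
g=get_image("side");a=cv2.resize(g["color"][130:280,140:340],None,fx=3,fy=3,interpolation=cv2.INTER_CUBIC)
cv2.imwrite("pics/s3.png",a)
E
```

```text
t 5.5 tcp [559.9  31.3 151.8] q [ 0.01 -0.05  1.86 -0.    1.33  1.4 ] F [-1.2  0.1  0.5] grip 0.6 open 0.6 xyaw 10.2 zax [ 0. -0. -1.]
```

View pics/s3.png

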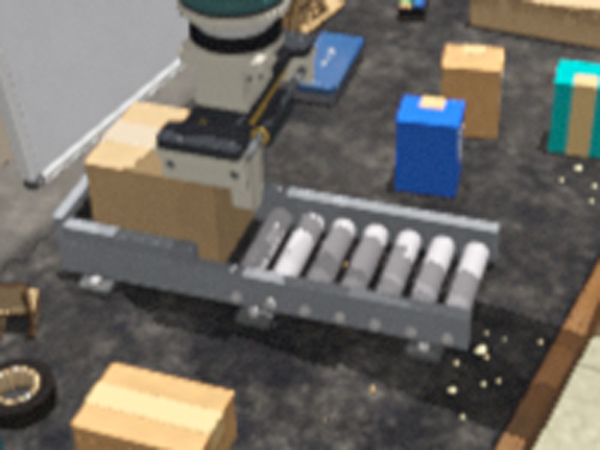

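The carton (near edge at (225,235)) is in the bay and about to reach the stop. I press on slowly.

Request:
send_rows(
  targets=[
    {"tx": 0.002,"ty": 0,"tz": 0,"ax": 0,"ay": 0,"az": 0,"jaw": 0},
    {"tx": 0.002,"ty": 0,"tz": 0,"ax": 0,"ay": 0,"az": 0,"jaw": 0},
    {"tx": 0.002,"ty": 0,"tz": 0,"ax": 0,"ay": 0,"az": 0,"jaw": 0},
    {"tx": 0.002,"ty": 0,"tz": 0,"ax": 0,"ay": 0,"az": 0,"jaw": 0},
    {"tx": 0.002,"ty": 0,"tz": 0,"ax": 0,"ay": 0,"az": 0,"jaw": 0},
  ],
)

```text
time_s: 6.1
tool_pos: [569.8, 33.1, 151.8]
orientation: [-0.0, 0.996, 0.089, 0.0]
force: [-1.7, -0.2, 1.1]
opening: 0.008
grip_force: 0.9
```

Request:
send_rows(
  targets=[
    {"tx": 0.001,"ty": 0,"tz": 0,"ax": 0,"ay": 0,"az": 0,"jaw": 0},
    {"tx": 0.001,"ty": 0,"tz": 0,"ax": 0,"ay": 0,"az": 0,"jaw": 0},
    {"tx": 0.001,"ty": 0,"tz": 0,"ax": 0,"ay": 0,"az": 0,"jaw": 0},
    {"tx": 0.001,"ty": 0,"tz": 0,"ax": 0,"ay": 0,"az": 0,"jaw": 0},
  ],
)

```text
time_s: 6.5
tool_pos: [573.6, 33.8, 151.8]
orientation: [0.0, 0.996, 0.089, 0.0]
force: [-1.3, -1.2, 1.9]
opening: 0.003
grip_force: 1.0
```

Request:
send_rows(
  targets=[
    {"tx": 0.001,"ty": 0,"tz": 0,"ax": 0,"ay": 0,"az": 0,"jaw": 0},
    {"tx": 0.001,"ty": 0,"tz": 0,"ax": 0,"ay": 0,"az": 0,"jaw": 0},
    {"tx": 0.001,"ty": 0,"tz": 0,"ax": 0,"ay": 0,"az": 0,"jaw": 0},
  ],
)

```text
time_s: 6.8
tool_pos: [576.6, 34.3, 151.8]
orientation: [0.0, 0.996, 0.089, 0.0]
force: [-2.0, -0.7, 1.9]
opening: 0.006
grip_force: 1.2
```

Request:
send_rows(
  targets=[
    {"tx": 0.001,"ty": 0,"tz": 0,"ax": 0,"ay": 0,"az": 0,"jaw": 0},
    {"tx": 0.001,"ty": 0,"tz": 0,"ax": 0,"ay": 0,"az": 0,"jaw": 0},
  ],
)

```text
time_s: 7.0
tool_pos: [578.6, 34.7, 151.8]
orientation: [-0.0, 0.996, 0.089, -0.0]
force: [-4.1, -1.6, 4.3]
opening: 0.004
grip_force: 2.7
```

Request:
send_rows(
  targets=[
    {"tx": 0.001,"ty": 0,"tz": 0,"ax": 0,"ay": 0,"az": 0,"jaw": 0},
    {"tx": 0,"ty": 0,"tz": 0,"ax": 0,"ay": 0,"az": 0,"jaw": 0},
  ],
)

```text
time_s: 7.2
tool_pos: [578.9, 34.4, 151.8]
orientation: [0.0, 0.996, 0.089, -0.001]
force: [-14.3, -5.1, 7.6]
opening: 0.001
grip_force: 6.8
```

The carton is home: the force jumped to 15 N at lane x ≈ 49. I back off, rise and move over the middle box.

Request:
send_rows(
  targets=[
    {"tx": -0.003,"ty": 0,"tz": 0,"ax": 0,"ay": 0,"az": 0,"jaw": 0},
    {"tx": -0.01,"ty": 0,"tz": 0,"ax": 0,"ay": 0,"az": 0,"jaw": 0},
    {"tx": -0.02,"ty": 0,"tz": -0.01,"ax": 0,"ay": 0,"az": 0,"jaw": 0},
    {"tx": 0,"ty": 0,"tz": -0.04,"ax": 0,"ay": 0,"az": 0,"jaw": 0},
    {"tx": 0,"ty": 0,"tz": -0.04,"ax": 0,"ay": 0,"az": 0,"jaw": 0},
    {"tx": 0,"ty": -0.038,"tz": 0,"ax": 0,"ay": 0,"az": 0,"jaw": 0.093},
    {"tx": 0,"ty": -0.038,"tz": 0,"ax": 0,"ay": 0,"az": 0,"jaw": 0.093},
    {"tx": 0,"ty": -0.038,"tz": 0,"ax": 0,"ay": 0,"az": 0,"jaw": 0.093},
    {"tx": 0,"ty": -0.038,"tz": 0,"ax": 0,"ay": 0,"az": 0,"jaw": 0.093},
    {"tx": 0,"ty": -0.038,"tz": 0,"ax": 0,"ay": 0,"az": 0,"jaw": 0.093},
    {"tx": 0,"ty": -0.038,"tz": 0,"ax": 0,"ay": 0,"az": 2,"jaw": 0.093},
    {"tx": 0,"ty": 0,"tz": 0,"ax": 0,"ay": 0,"az": 0,"jaw": 0.093},
  ],
)

```text
time_s: 8.4
tool_pos: [505.2, 256.4, 241.6]
orientation: [-0.0, 0.997, 0.073, -0.0]
force: [1.0, -1.4, -0.3]
opening: 0.555
grip_force: 0.0
```

```bash
python3 - <<'E'
from m import *
goto([508,254.7,92],R3(hv(8.2),[0,0,-1]))
g=get_image("wrist");w=g["color"]
t=get_image("top");a=cv2.resize(t["color"][110:200,190:270],None,fx=3.5,fy=3.5,interpolation=cv2.INTER_CUBIC)
print(a.shape)
c=np.zeros((384,512+280,3),np.uint8);c[:,:512]=w;c[:315,512:]=a
cv2.imwrite("pics/w4.png",c);np.savez("w4",f=g["fov_y"],cx=g["cx"],cy=g["cy"],E=g["extrinsics"])
# predicted corners of the middle box top
for z in(48,):
  P=[[508,254.7,z]+51*i*hv(8.2)+34*j*hv(98.2) for i,j in((1,1),(1,-1),(-1,-1),(-1,1))];print(proj(g,P).round(0).tolist())
E
```

```text
t 8.4 tcp [505.2 256.4 241.6] q [ 0.42 -0.1   1.76  0.    1.48  1.85] F [ 1.  -1.4 -0.3] grip 0.0 open 51.6 xyaw 8.3 zax [-0.     0.001 -1.   ]
shift tool mm [  2.5   2.2 149.6]
turn deg [-0.1  0.   0.1]
(315, 280, 3)
[[228.0, 131.0], [294.0, 131.0], [291.0, 221.0], [231.0, 221.0]]
```

View pics/w4.png

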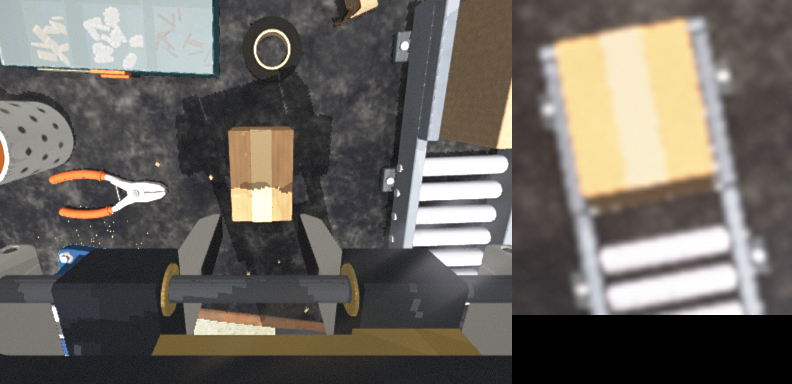

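Wrist view: middle box top corners at about (229,128),(294,128),(292,220),(232,220), against predicted (228..294, 131..221). The box is thus about 2 mm further ahead in x. Top inset: the carton is against the stop, top corners at about (555,45),(690,19),(714,178),(583,202).

```bash
python3 - <<'E'
from m import *
g=get_image("top")
f=lambda pts,z:[ray(g,(U-512+.5)/3.5-.5+190,(V+.5)/3.5-.5+110,z) for U,V in pts]
rect(f([(555,45),(690,19),(714,178),(583,202)],124),"carton")
c=np.array([530.4,25.6]);print("home from lane",c+116*hv(10.2)[:2],"from push",np.array([578.9,34.6])+(59+7.5)*hv(10.2)[:2])
# subpixel fit of carton by colour: mask of bright tan
im=g["color"].astype(int);roi=im[110:200,190:270];m=((roi[...,2]-roi[...,0]>45)&(roi[...,2]>170)).astype(np.uint8)
m=cv2.morphologyEx(m,cv2.MORPH_CLOSE,np.ones((9,9)));n,l,st,_=cv2.connectedComponentsWithStats(m);k=1+st[1:,4].argmax()
ys,xs=np.nonzero(l==k);r=cv2.minAreaRect(np.c_[xs,ys].astype(np.float32));b=cv2.boxPoints(r)+[190,110];print(b.round(1).tolist())
rect([ray(g,*p,124) for p in b],"mask")
s=get_image("side")
for nm,q in(("lane",c+116*hv(10.2)[:2]),):
  P=[np.r_[q,124]+59*i*hv(10.2)+50*j*hv(100.2) for i,j in((1,1),(1,-1),(-1,-1),(-1,1))];print(proj(s,P).round(1).tolist(),proj(g,P).round(1).tolist())
crop(s["color"],150,150,260,230,7,"pics/s5.png")
E
```

```text
carton c [642.4  46.6] sides [102.8 121.6  98.7 120.4] ang -79.4 -170.7
home from lane [644.56669052  46.14182988] from push [644.34900793  46.37613523]
[[200.9, 121.3], [239.4, 114.1], [247.9, 159.3], [209.4, 166.5]]
mask c [645.2  48. ] sides [102.4 121.7 101.6 121.4] ang -79.4 -169.4
[[160.6, 182.0], [177.7, 161.9], [217.9, 168.6], [203.3, 189.8]] [[202.4, 122.0], [240.0, 115.2], [248.0, 159.1], [210.1, 166.0]]
```

View pics/s5.png

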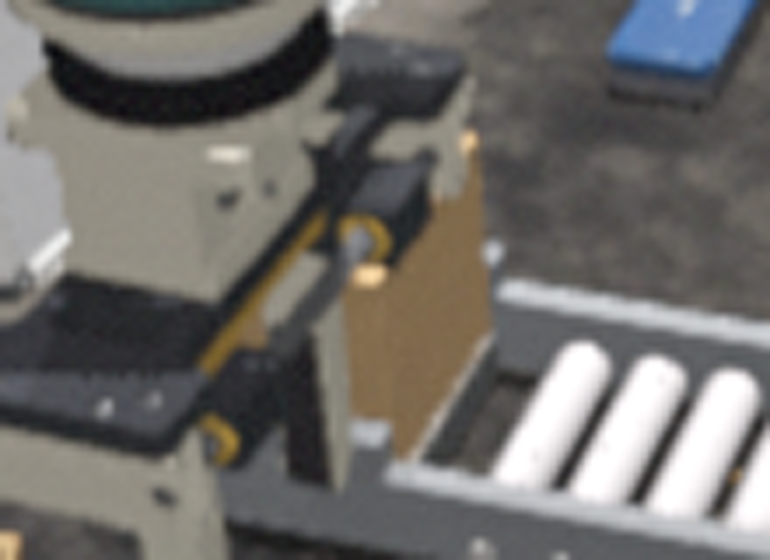

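Request:
send_rows(
  targets=[
    {"tx": 0.0045,"ty": 0.002,"tz": 0,"ax": 0,"ay": 0,"az": 0,"jaw": 0.093},
    {"tx": 0,"ty": 0,"tz": 0.03,"ax": 0,"ay": 0,"az": 0,"jaw": 0.093},
    {"tx": 0,"ty": 0,"tz": 0.04,"ax": 0,"ay": 0,"az": 0,"jaw": 0.093},
    {"tx": 0,"ty": 0,"tz": 0.03,"ax": 0,"ay": 0,"az": 0,"jaw": 0.093},
  ],
)

```text
time_s: 9.0
tool_pos: [511.4, 250.8, 139.8]
orientation: [0.0, 0.997, 0.071, -0.0]
force: [0.0, -0.4, -0.1]
opening: 0.997
grip_force: 0.0
```

The gripper hides the carton's top; its near face, right edge at (490,330), is square in the bay. I correct the lag (4 mm in y), go down and grip.

Request:
send_rows(
  targets=[
    {"tx": -0.001,"ty": -0.004,"tz": 0,"ax": 0,"ay": 0,"az": 0,"jaw": 0.093},
    {"tx": 0,"ty": 0,"tz": 0.02,"ax": 0,"ay": 0,"az": 0,"jaw": 0.093},
    {"tx": 0,"ty": 0,"tz": 0.016,"ax": 0,"ay": 0,"az": 0,"jaw": 0.093},
    {"tx": 0,"ty": 0,"tz": 0.011,"ax": 0,"ay": 0,"az": 0,"jaw": 0.093},
    {"tx": 0,"ty": 0,"tz": 0,"ax": 0,"ay": 0,"az": 0,"jaw": 0.08},
    {"tx": 0,"ty": 0,"tz": 0,"ax": 0,"ay": 0,"az": 0,"jaw": 0.074},
    {"tx": 0,"ty": 0,"tz": 0,"ax": 0,"ay": 0,"az": 0,"jaw": 0.07},
    {"tx": 0,"ty": 0,"tz": 0,"ax": 0,"ay": 0,"az": 0,"jaw": 0.066},
    {"tx": 0,"ty": 0,"tz": 0,"ax": 0,"ay": 0,"az": 0,"jaw": 0.06},
    {"tx": 0,"ty": 0,"tz": 0,"ax": 0,"ay": 0,"az": 0,"jaw": 0.06},
  ],
  newtons=15,
)

```text
time_s: 10.0
tool_pos: [510.0, 255.9, 95.6]
orientation: [-0.0, 0.997, 0.072, 0.001]
force: [-1.6, -1.8, 6.6]
opening: 0.734
grip_force: 15.0
```

```bash
python3 - <<'E'
from m import *
goto([510,255,91])
E
```

```text
t 10.0 tcp [510.  255.9  95.6] q [ 0.42  0.03  1.88 -0.    1.23  1.85] F [-1.6 -1.8  6.6] grip 15.0 open 68.3 xyaw 8.2 zax [ 0.001  0.    -1.   ]
shift tool mm [-0.2  0.9  4.6]
```

Request:
send_rows(
  targets=[
    {"tx": 0,"ty": 0,"tz": -0.01,"ax": 0,"ay": 0,"az": 0,"jaw": 0.06},
    {"tx": 0,"ty": 0,"tz": -0.025,"ax": 0,"ay": 0,"az": 0,"jaw": 0.06},
    {"tx": 0,"ty": 0,"tz": -0.035,"ax": 0,"ay": 0,"az": 0,"jaw": 0.06},
    {"tx": 0,"ty": 0,"tz": -0.035,"ax": 0,"ay": 0,"az": 0,"jaw": 0.06},
    {"tx": 0,"ty": 0,"tz": -0.035,"ax": 0,"ay": 0,"az": 0,"jaw": 0.06},
    {"tx": 0,"ty": 0,"tz": -0.02,"ax": 0,"ay": 0,"az": -1,"jaw": 0.06},
    {"tx": 0,"ty": 0,"tz": -0.01,"ax": 0,"ay": 0,"az": -1.1,"jaw": 0.06},
  ],
  newtons=20,
)

```text
time_s: 10.7
tool_pos: [509.8, 255.9, 267.4]
orientation: [-0.0, 0.996, 0.09, 0.001]
force: [0.3, 0.6, -2.9]
opening: 0.73
grip_force: 20.0
```

Request:
send_rows(
  targets=[
    {"tx": 0.004,"ty": 0.01,"tz": 0,"ax": 0,"ay": 0,"az": 0,"jaw": 0.06},
    {"tx": 0.008,"ty": 0.02,"tz": 0,"ax": 0,"ay": 0,"az": 0,"jaw": 0.06},
    {"tx": 0.012,"ty": 0.03,"tz": 0,"ax": 0,"ay": 0,"az": 0,"jaw": 0.06},
    {"tx": 0.012,"ty": 0.03,"tz": 0,"ax": 0,"ay": 0,"az": 0,"jaw": 0.06},
    {"tx": 0.012,"ty": 0.03,"tz": 0,"ax": 0,"ay": 0,"az": 0,"jaw": 0.06},
    {"tx": 0.012,"ty": 0.03,"tz": 0,"ax": 0,"ay": 0,"az": 0,"jaw": 0.06},
    {"tx": 0.012,"ty": 0.03,"tz": 0,"ax": 0,"ay": 0,"az": 0,"jaw": 0.06},
    {"tx": 0.012,"ty": 0.025,"tz": 0,"ax": 0,"ay": 0,"az": 0,"jaw": 0.06},
    {"tx": 0.008,"ty": 0.017,"tz": 0,"ax": 0,"ay": 0,"az": 0,"jaw": 0.06},
    {"tx": 0.003,"ty": 0.007,"tz": 0,"ax": 0,"ay": 0,"az": 0,"jaw": 0.06},
    {"tx": 0,"ty": 0,"tz": 0,"ax": 0,"ay": 0,"az": 0,"jaw": 0.06},
    {"tx": 0,"ty": 0,"tz": 0,"ax": 0,"ay": 0,"az": 0,"jaw": 0.06},
  ],
)

```text
time_s: 11.9
tool_pos: [643.8, 48.2, 264.4]
orientation: [-0.0, 0.996, 0.09, -0.0]
force: [-0.2, -0.7, -2.4]
opening: 0.73
grip_force: 20.0
```

```bash
python3 - <<'E'
from m import *
goto([644.8,47,219.6],R3(hv(10.3),[0,0,-1]))
g=get_image("wrist");s=get_image("side")
c=np.zeros((384,800,3),np.uint8);c[:,:512]=g["color"];a=cv2.resize(s["color"][100:210,140:236],None,fx=3,fy=3,interpolation=cv2.INTER_CUBIC);c[:330,512:]=a
cv2.imwrite("pics/w6.png",c)
_,t,r=pose();B=t+r.apply([0,0,71.6])
for nm,o,z,hx,hy in(("box top",B,24,51,34),("carton top",np.array([644.8,47,124]),0,59,50)):
  P=[o+[0,0,z]+hx*i*hv(10.3)+hy*j*hv(100.3) for i,j in((1,1),(1,-1),(-1,-1),(-1,1))];print(nm,proj(g,P).round(0).tolist())
E
```

```text
t 11.9 tcp [643.8  48.2 264.4] q [0.04 0.07 1.56 0.   1.52 1.43] F [-0.2 -0.7 -2.4] grip 20.0 open 67.8 xyaw 10.3 zax [-0.001  0.    -1.   ]
shift tool mm [ 0.8  1.4 44.8]
turn deg [-0.  0.  0.]
box top [[191.0, 166.0], [326.0, 166.0], [314.0, 327.0], [204.0, 327.0]]
carton top [[201.0, 130.0], [321.0, 130.0], [313.0, 254.0], [209.0, 254.0]]
```

View pics/w6.png

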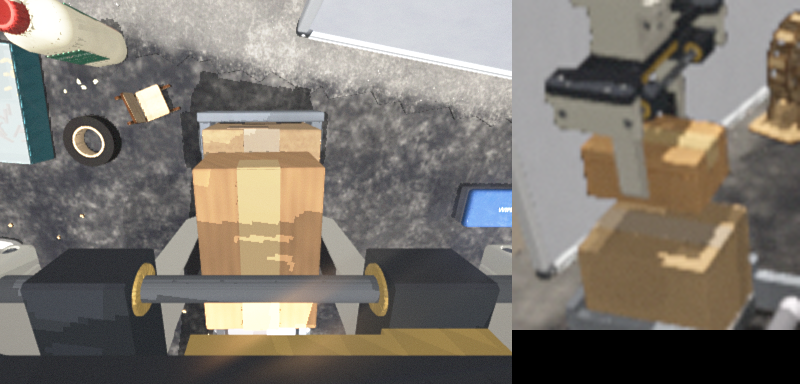

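Wrist view: box top far edge at row ~165, columns 194–323, and carton top behind it at row ~128, columns 200–322. Both match the prediction within 2 px (about 1.5 mm). The side inset shows the box level above the carton. Lowering.

Request:
send_rows(
  targets=[
    {"tx": 0.001,"ty": 0.001,"tz": 0.01,"ax": 0,"ay": 0,"az": 0,"jaw": 0.06},
    {"tx": 0,"ty": 0,"tz": 0.012,"ax": 0,"ay": 0,"az": 0,"jaw": 0.06},
    {"tx": 0,"ty": 0,"tz": 0.01,"ax": 0,"ay": 0,"az": 0,"jaw": 0.06},
    {"tx": 0,"ty": 0,"tz": 0.005,"ax": 0,"ay": 0,"az": 0,"jaw": 0.06},
    {"tx": 0,"ty": 0,"tz": 0.003,"ax": 0,"ay": 0,"az": 0,"jaw": 0.06},
    {"tx": 0,"ty": 0,"tz": 0.001,"ax": 0,"ay": 0,"az": 0,"jaw": 0.06},
    {"tx": 0,"ty": 0,"tz": 0,"ax": 0,"ay": 0,"az": 0,"jaw": 0.06},
  ],
)

```text
time_s: 12.7
tool_pos: [645.4, 46.7, 223.9]
orientation: [0.0, 0.996, 0.09, 0.0]
force: [-0.5, 0.6, -2.4]
opening: 0.729
grip_force: 20.0
```

Request:
send_rows(
  targets=[
    {"tx": 0,"ty": 0,"tz": 0.001,"ax": 0,"ay": 0,"az": 0,"jaw": 0.06},
    {"tx": 0,"ty": 0,"tz": 0,"ax": 0,"ay": 0,"az": 0,"jaw": 0.06},
  ],
)

```text
time_s: 12.9
tool_pos: [645.4, 46.8, 223.0]
orientation: [0.0, 0.996, 0.09, 0.0]
force: [-0.4, -1.1, -2.8]
opening: 0.733
grip_force: 20.0
```

Request:
send_rows(
  targets=[
    {"tx": 0,"ty": 0,"tz": 0.001,"ax": 0,"ay": 0,"az": 0,"jaw": 0.06},
    {"tx": 0,"ty": 0,"tz": 0.001,"ax": 0,"ay": 0,"az": 0,"jaw": 0.06},
    {"tx": 0,"ty": 0,"tz": 0,"ax": 0,"ay": 0,"az": 0,"jaw": 0.06},
  ],
)

```text
time_s: 13.2
tool_pos: [645.3, 46.8, 220.6]
orientation: [0.0, 0.996, 0.09, -0.0]
force: [0.5, -0.1, -2.6]
opening: 0.729
grip_force: 20.0
```

Request:
send_rows(
  targets=[
    {"tx": 0,"ty": 0,"tz": 0.001,"ax": 0,"ay": 0,"az": 0,"jaw": 0.06},
    {"tx": 0,"ty": 0,"tz": 0,"ax": 0,"ay": 0,"az": 0,"jaw": 0.06},
  ],
)

```text
time_s: 13.4
tool_pos: [645.4, 46.7, 219.7]
orientation: [-0.0, 0.996, 0.09, -0.0]
force: [1.2, -0.4, -2.9]
opening: 0.733
grip_force: 20.0
```

Request:
send_rows(
  targets=[
    {"tx": 0,"ty": 0,"tz": 0.001,"ax": 0,"ay": 0,"az": 0,"jaw": 0.06},
    {"tx": 0,"ty": 0,"tz": 0,"ax": 0,"ay": 0,"az": 0,"jaw": 0.06},
  ],
)

```text
time_s: 13.6
tool_pos: [645.5, 46.8, 219.6]
orientation: [0.0, 0.996, 0.09, 0.0]
force: [-3.5, -0.0, 4.4]
opening: 0.733
grip_force: 20.0
```

Request:
send_rows(
  targets=[
    {"tx": 0,"ty": 0,"tz": 0.0005,"ax": 0,"ay": 0,"az": 0,"jaw": 0.06},
    {"tx": 0,"ty": 0,"tz": 0,"ax": 0,"ay": 0,"az": 0,"jaw": 0.06},
  ],
)

```text
time_s: 13.8
tool_pos: [645.4, 46.8, 219.6]
orientation: [0.0, 0.996, 0.09, 0.001]
force: [-6.0, 0.0, 8.3]
opening: 0.733
grip_force: 20.0
```

Contact at z = 219.6, as predicted. I unload, release and rise.

Request:
send_rows(
  targets=[
    {"tx": 0,"ty": 0,"tz": -0.001,"ax": 0,"ay": 0,"az": 0,"jaw": 0.06},
    {"tx": 0,"ty": 0,"tz": 0,"ax": 0,"ay": 0,"az": 0,"jaw": 0.072},
    {"tx": 0,"ty": 0,"tz": 0,"ax": 0,"ay": 0,"az": 0,"jaw": 0.08},
    {"tx": 0,"ty": 0,"tz": 0,"ax": 0,"ay": 0,"az": 0,"jaw": 0.09},
    {"tx": 0,"ty": 0,"tz": 0,"ax": 0,"ay": 0,"az": 0,"jaw": 0.09},
    {"tx": 0,"ty": 0,"tz": -0.01,"ax": 0,"ay": 0,"az": 0,"jaw": 0.09},
    {"tx": 0,"ty": 0,"tz": -0.02,"ax": 0,"ay": 0,"az": 0,"jaw": 0.09},
    {"tx": 0,"ty": 0,"tz": -0.03,"ax": 0,"ay": 0,"az": 0,"jaw": 0.09},
    {"tx": 0,"ty": 0,"tz": -0.03,"ax": 0,"ay": 0,"az": 0,"jaw": 0.09},
    {"tx": 0,"ty": 0,"tz": -0.02,"ax": 0,"ay": 0,"az": 0,"jaw": 0.09},
    {"tx": 0,"ty": 0,"tz": 0,"ax": 0,"ay": 0,"az": 0,"jaw": 0.09},
  ],
)

```text
time_s: 14.9
tool_pos: [645.8, 46.8, 333.4]
orientation: [0.0, 0.996, 0.09, 0.003]
force: [0.2, 0.8, 0.3]
opening: 0.968
grip_force: 0.0
```

```bash
python3 - <<'E'
from m import *
b=np.array([472.5,-266.4,42]);h=hv(109)
z=(h+[0,0,-1])/2**.5
R=R3(h,z)   # tool x near h, tilted
goto(b-65*z-120*z,R)
print("pick tcp",b-65*z,"vertical-frame move target", b-185*z)
# top image: fit of top box top face and measurement check of middle box on the carton
g=get_image("top");im=g["color"].astype(int)
for nm,(x0,y0,x1,y1),zz in(("top",(325,185,362,228),84),):
  roi=im[y0:y1,x0:x1];m=((roi[...,2]-roi[...,0]>45)&(roi[...,2]>165)).astype(np.uint8)
  m=cv2.morphologyEx(m,cv2.MORPH_CLOSE,np.ones((7,7)));n,l,st,_=cv2.connectedComponentsWithStats(m);k=1+st[1:,4].argmax()
  ys,xs=np.nonzero(l==k);bx=cv2.boxPoints(cv2.minAreaRect(np.c_[xs,ys].astype(np.float32)))+[x0,y0]
  rect([ray(g,*p,zz) for p in bx],nm)
s=get_image("side")
P=[b+[0,0,42]+22*i*hv(-71)+30*j*hv(19) for i,j in((1,1),(1,-1),(-1,-1),(-1,1))];P=np.array(P);print(proj(s,P).round(1).tolist())
roi=s["color"][135:185,275:325]
c=np.zeros((600,800,3),np.uint8);c[:400,:400]=cv2.resize(roi,None,fx=8,fy=8,interpolation=cv2.INTER_CUBIC)
c[:,400:]=cv2.resize(s["color"][105:255,150:250],None,fx=4,fy=4,interpolation=cv2.INTER_CUBIC)
c[400:,:200]=cv2.resize(g["color"][105:155,195:245],None,fx=4,fy=4,interpolation=cv2.INTER_CUBIC)
cv2.imwrite("pics/s7.png",c)
E
```

```text
t 14.9 tcp [645.8  46.8 333.4] q [ 0.03  0.05  1.46 -0.    1.62  1.42] F [0.2 0.8 0.3] grip 0.0 open 90.0 xyaw 10.3 zax [ 0.005  0.    -1.   ]
shift tool mm [-207.7  406.2  159.9]
turn deg [ 38.8  32.9 -92.9]
pick tcp [ 487.46374423 -309.85786878   87.96194078] vertical-frame move target [ 515.0891182  -390.08778036  172.81475452]
top c [ 472.4 -266.8] sides [49.6 63.3 49.4 63.2] ang -70.7 -161.4
[[287.5, 144.4], [307.0, 145.7], [306.3, 153.0], [286.2, 151.7]]
```

View pics/s7.png

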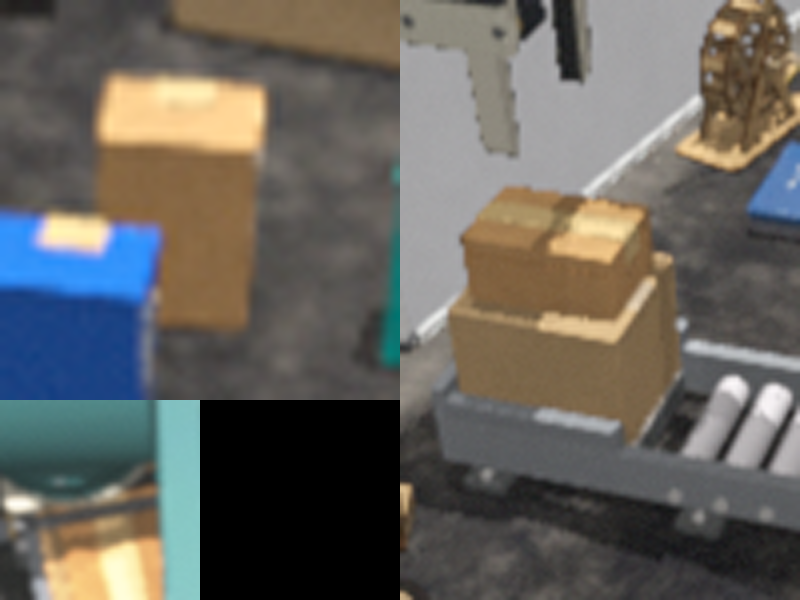

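Left crop: tan box top corners at about (288,144),(308.5,146),(307,154),(287,152.5), within 1.5 px of the prediction. Right: the middle box sits centred and flat on the carton, lid up. I check the turquoise boxes' clearance while I turn the tool to yaw 109°.

Request:
send_rows(
  targets=[
    {"tx": 0,"ty": 0,"tz": -0.01,"ax": 0,"ay": 0,"az": -8.2,"jaw": 0.08},
    {"tx": 0,"ty": 0,"tz": 0,"ax": 0,"ay": 0,"az": -8.2,"jaw": 0.08},
    {"tx": 0,"ty": 0,"tz": 0,"ax": 0,"ay": 0,"az": -8.2,"jaw": 0.08},
    {"tx": 0,"ty": 0,"tz": 0,"ax": 0,"ay": 0,"az": -8.2,"jaw": 0.08},
    {"tx": 0,"ty": 0,"tz": 0,"ax": 0,"ay": 0,"az": -8.2,"jaw": 0.08},
    {"tx": 0,"ty": 0,"tz": 0,"ax": 0,"ay": 0,"az": -8.2,"jaw": 0.08},
    {"tx": 0,"ty": 0,"tz": 0,"ax": 0,"ay": 0,"az": -8.2,"jaw": 0.08},
    {"tx": 0,"ty": 0,"tz": 0,"ax": 0,"ay": 0,"az": -8.2,"jaw": 0.08},
    {"tx": 0,"ty": 0,"tz": 0,"ax": 0,"ay": 0,"az": -8.2,"jaw": 0.08},
    {"tx": 0,"ty": 0,"tz": 0,"ax": 0,"ay": 0,"az": -8.2,"jaw": 0.08},
    {"tx": 0,"ty": 0,"tz": 0,"ax": 0,"ay": 0,"az": -8.2,"jaw": 0.08},
    {"tx": 0,"ty": 0,"tz": 0,"ax": 0,"ay": 0,"az": -8.2,"jaw": 0.08},
  ],
)

```text
time_s: 16.2
tool_pos: [645.2, 46.8, 337.6]
orientation: [-0.001, 0.58, 0.814, -0.001]
force: [-0.6, -0.2, 0.5]
opening: 0.857
grip_force: 0.0
```

```bash
python3 - <<'E'
from m import *
goto([515,-390,333],R3(hv(109),[0,0,-1]))
im=cv2.imread("pics/top0.png").astype(int);g=get_image("top")
m=((im[...,0]-im[...,2]>60)).astype(np.uint8);m[:, :280]=0
n,l,st,_=cv2.connectedComponentsWithStats(m)
for k in range(1,n):
  if 80<st[k,4]<2000:
    ys,xs=np.nonzero(l==k);b=cv2.boxPoints(cv2.minAreaRect(np.c_[xs,ys].astype(np.float32)))
    if ys.mean()>180: rect([ray(g,*p,84) for p in b],"blueish");print(np.array([ray(g,*p,84)[:2] for p in b]).round(0).tolist())
E
```

```text
t 16.2 tcp [645.2  46.8 337.6] q [ 0.03  0.05  1.46 -0.    1.64 -0.3 ] F [-0.6 -0.2  0.5] grip 0.0 open 79.7 xyaw 109.1 zax [-0.002 -0.    -1.   ]
shift tool mm [-370.3 -265.7    4.9]
turn deg [-0.1 -0.   0.1]
blueish c [ 469.3 -155.6] sides [51.1 65.4 50.9 65.3] ang -73.0 -163.3
[[493.0, -122.0], [508.0, -171.0], [445.0, -189.0], [431.0, -141.0]]
blueish c [ 358.6 -284.9] sides [51.7 64.1 51.5 64. ] ang -76.4 -167.0
[[384.0, -253.0], [396.0, -303.0], [333.0, -317.0], [321.0, -267.0]]
blueish c [ 340.2 -392.6] sides [65.2 50.2 65.  50.2] ang -81.0 -172.1
[[360.0, -357.0], [370.0, -421.0], [320.0, -428.0], [310.0, -364.0]]
```

Request:
send_rows(
  targets=[
    {"tx": -0.0337,"ty": -0.0242,"tz": 0,"ax": 0,"ay": 0,"az": 0,"jaw": 0.08},
    {"tx": -0.0337,"ty": -0.0242,"tz": 0,"ax": 0,"ay": 0,"az": 0,"jaw": 0.08},
    {"tx": -0.0337,"ty": -0.0242,"tz": 0,"ax": 0,"ay": 0,"az": 0,"jaw": 0.08},
    {"tx": -0.0337,"ty": -0.0242,"tz": 0,"ax": 0,"ay": 0,"az": 0,"jaw": 0.08},
    {"tx": -0.0337,"ty": -0.0242,"tz": 0,"ax": 0,"ay": 0,"az": 0,"jaw": 0.08},
    {"tx": -0.0337,"ty": -0.0242,"tz": 0,"ax": 0,"ay": 0,"az": 0,"jaw": 0.08},
    {"tx": -0.0337,"ty": -0.0242,"tz": 0,"ax": 0,"ay": 0,"az": 0,"jaw": 0.08},
    {"tx": -0.0337,"ty": -0.0242,"tz": 0,"ax": 0,"ay": 0,"az": 0,"jaw": 0.08},
    {"tx": -0.0337,"ty": -0.0242,"tz": 0,"ax": 0,"ay": 0,"az": 0,"jaw": 0.08},
    {"tx": -0.0337,"ty": -0.0242,"tz": 0,"ax": 0,"ay": 0,"az": 0,"jaw": 0.08},
    {"tx": -0.0337,"ty": -0.0242,"tz": 0,"ax": 0,"ay": 0,"az": 0,"jaw": 0.08},
    {"tx": 0,"ty": 0,"tz": 0,"ax": 0,"ay": 7.5,"az": 0,"jaw": 0.08},
  ],
)

```text
time_s: 17.45
tool_pos: [510.4, -392.3, 338.5]
orientation: [-0.054, 0.584, 0.809, 0.038]
force: [0.3, 1.5, 0.2]
opening: 0.86
grip_force: 0.0
```

Request:
send_rows(
  targets=[
    {"tx": 0,"ty": 0,"tz": 0,"ax": 0,"ay": 7.5,"az": 0,"jaw": 0.08},
    {"tx": 0,"ty": 0,"tz": 0,"ax": 0,"ay": 7.5,"az": 0,"jaw": 0.08},
    {"tx": 0,"ty": 0,"tz": 0,"ax": 0,"ay": 7.5,"az": 0,"jaw": 0.08},
    {"tx": 0,"ty": 0,"tz": 0,"ax": 0,"ay": 7.5,"az": 0,"jaw": 0.08},
    {"tx": 0,"ty": 0,"tz": 0,"ax": 0,"ay": 7.5,"az": 0,"jaw": 0.08},
    {"tx": 0,"ty": 0,"tz": 0,"ax": 0,"ay": 0,"az": 0,"jaw": 0.08},
    {"tx": 0,"ty": 0,"tz": 0,"ax": 0,"ay": 0,"az": 0,"jaw": 0.08},
  ],
)

```text
time_s: 18.15
tool_pos: [512.4, -390.0, 337.9]
orientation: [-0.311, 0.539, 0.751, 0.222]
force: [0.2, 0.1, -1.2]
opening: 0.863
grip_force: 0.0
```

```bash
python3 - <<'E'
from m import *
b=np.array([472.5,-266.6,42]);h=hv(109.1);z=(h+[0,0,-1])/2**.5
goto(b-185*z,R3(h,z))
E
```

```text
t 18.1 tcp [ 512.4 -390.   337.9] q [-0.79  0.34  1.22  0.41  2.27 -0.97] F [ 0.2  0.1 -1.2] grip 0.0 open 80.2 xyaw 108.5 zax [-0.227  0.668 -0.709]
shift tool mm [-117.3    3.   116.2]
turn deg [ 0.3  0.1 -0.4]
```

Request:
send_rows(
  targets=[
    {"tx": -0.023,"ty": 0.003,"tz": 0.023,"ax": 0.3,"ay": 0,"az": -0.4,"jaw": 0.08},
    {"tx": -0.024,"ty": 0,"tz": 0.023,"ax": 0,"ay": 0,"az": 0,"jaw": 0.08},
    {"tx": -0.024,"ty": 0,"tz": 0.024,"ax": 0,"ay": 0,"az": 0,"jaw": 0.08},
    {"tx": -0.024,"ty": 0,"tz": 0.023,"ax": 0,"ay": 0,"az": 0,"jaw": 0.08},
    {"tx": -0.022,"ty": 0,"tz": 0.023,"ax": 0,"ay": 0,"az": 0,"jaw": 0.08},
    {"tx": 0,"ty": 0,"tz": 0.03,"ax": 0,"ay": 0,"az": 0,"jaw": 0.08},
    {"tx": 0,"ty": 0,"tz": 0,"ax": 0,"ay": 0,"az": 0,"jaw": 0.08},
    {"tx": 0,"ty": 0,"tz": 0,"ax": 0,"ay": 0,"az": 0,"jaw": 0.08},
  ],
)

```text
time_s: 18.95
tool_pos: [508.8, -369.3, 154.6]
orientation: [-0.31, 0.535, 0.754, 0.221]
force: [0.5, -0.0, 0.6]
opening: 0.859
grip_force: 0.0
```

```bash
python3 - <<'E'
from m import *
b=np.array([472.5,-266.6,42]);h=hv(109.1);z=(h+[0,0,-1])/2**.5
goto(b-65*z,R3(h,z))
g=get_image("wrist")
P=[b+[0,0,k]+22*i*hv(-71)+30*j*hv(19) for k in(42,-42) for i,j in((1,1),(1,-1),(-1,-1),(-1,1))];pp=proj(g,P);print(pp.round(0).tolist())
cv2.imwrite("pics/w8.png",g["color"])
E
```

```text
t 18.9 tcp [ 508.8 -369.3  154.6] q [-0.78  0.42  1.43  0.35  2.   -1.09] F [ 0.5 -0.   0.6] grip 0.0 open 79.9 xyaw 109.3 zax [-0.232  0.666 -0.709]
shift tool mm [-2.3 -0.6 91.6]
turn deg [-0.1  0.2  0.2]
[[297.0, 197.0], [220.0, 196.0], [224.0, 150.0], [294.0, 150.0], [287.0, 230.0], [231.0, 230.0], [233.0, 193.0], [286.0, 193.0]]
```

View pics/w8.png

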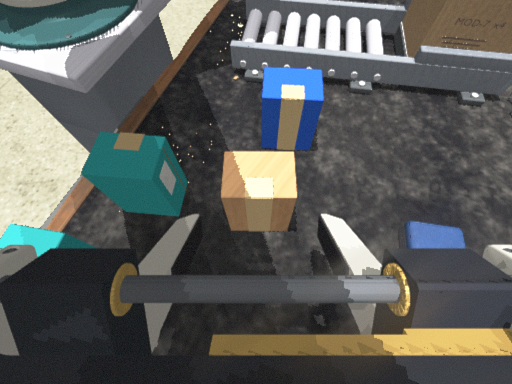

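Wrist view: the tan box, lid tape toward the gripper, has its top face at (224,152),(295,152),(297,198),(221,197), against predicted (224,150)…(220,196). It is centred between the fingers with the turquoise boxes clear. Advance and grip.

Request:
send_rows(
  targets=[
    {"tx": -0.002,"ty": -0.0006,"tz": 0.015,"ax": 0,"ay": 0,"az": 0,"jaw": 0.08},
    {"tx": 0,"ty": 0,"tz": 0.02,"ax": 0,"ay": 0,"az": 0,"jaw": 0.08},
    {"tx": 0,"ty": 0,"tz": 0.02,"ax": 0,"ay": 0,"az": 0,"jaw": 0.08},
    {"tx": 0,"ty": 0,"tz": 0.016,"ax": 0,"ay": 0,"az": 0,"jaw": 0.08},
    {"tx": 0,"ty": 0,"tz": 0.013,"ax": 0,"ay": 0,"az": 0,"jaw": 0.08},
    {"tx": 0,"ty": 0,"tz": 0.0075,"ax": 0,"ay": 0,"az": 0,"jaw": 0.08},
    {"tx": 0,"ty": 0,"tz": 0,"ax": 0,"ay": 0,"az": 0,"jaw": 0.073},
    {"tx": 0,"ty": 0,"tz": 0,"ax": 0,"ay": 0,"az": 0,"jaw": 0.068},
    {"tx": 0,"ty": 0,"tz": 0,"ax": 0,"ay": 0,"az": 0,"jaw": 0.064},
    {"tx": 0,"ty": 0,"tz": 0,"ax": 0,"ay": 0,"az": 0,"jaw": 0.06},
    {"tx": 0,"ty": 0,"tz": 0,"ax": 0,"ay": 0,"az": 0,"jaw": 0.052},
    {"tx": 0,"ty": 0,"tz": 0,"ax": 0,"ay": 0,"az": 0,"jaw": 0.052},
  ],
  newtons=20,
)

```text
time_s: 20.2
tool_pos: [487.4, -310.1, 87.5]
orientation: [-0.311, 0.535, 0.753, 0.222]
force: [0.8, -1.8, 1.8]
opening: 0.642
grip_force: 20.0
```

```bash
python3 - <<'E'
from m import *
b=np.array([472.5,-266.6,42]);h=hv(109.1);z=(h+[0,0,-1])/2**.5
goto(b-65*z,R3(h,z))
s,t,r=pose()
# box centre and axes in the tool frame (box upright at b, lid yaw = tool heading+180)
m=r.as_matrix();hh=np.r_[m[:2,2],0];hh/=np.linalg.norm(hh)
o=r.inv().apply(b-t);Bx=r.inv().apply([0,0,-1]);Bz=r.inv().apply(-hh);print("in tool: centre",o.round(1),"x",Bx.round(3),"z",Bz.round(3))
np.savez("hold",o=o,Bx=Bx,Bz=Bz)
# place pose: box x -> yaw 10.3, box z -> up
T=Ro.from_matrix(np.c_[hv(10.3),np.cross([0,0,1],hv(10.3)),[0,0,1]])*Ro.from_matrix(np.c_[Bx,np.cross(Bz,Bx),Bz]).inv()
c=np.array([645,47,194.]);p=c-T.apply(o);print("place tcp",p.round(1),"xyz axes",T.as_matrix().round(3).tolist())
np.savez("place",p=p,R=T.as_matrix())
E
```

```text
t 20.2 tcp [ 487.4 -310.1   87.5] q [-0.74  0.38  1.61  0.36  1.86 -1.1 ] F [ 0.8 -1.8  1.8] grip 20.0 open 59.7 xyaw 109.3 zax [-0.231  0.668 -0.708]
shift tool mm [ 0.4  0.2 -0.3]
turn deg [-0.   0.   0.1]
in tool: centre [ 0.4  0.2 64.7] x [-0.707 -0.002  0.708] z [-0.708 -0.002 -0.707]
place tcp [600.3  38.7 240. ] xyz axes [[-0.695, -0.18, 0.696], [-0.129, 0.984, 0.127], [-0.708, -0.002, -0.707]]
```

Gripped at 59.7 mm. Lift, and swing to tool-vertical.

Request:
send_rows(
  targets=[
    {"tx": 0.007,"ty": 0,"tz": -0.007,"ax": 0,"ay": 0,"az": 0,"jaw": 0.052},
    {"tx": 0.018,"ty": 0,"tz": -0.018,"ax": 0,"ay": 0,"az": 0,"jaw": 0.052},
    {"tx": 0.025,"ty": 0,"tz": -0.025,"ax": 0,"ay": 0,"az": 0,"jaw": 0.052},
    {"tx": 0.025,"ty": 0,"tz": -0.025,"ax": 0,"ay": 0,"az": 0,"jaw": 0.052},
    {"tx": 0.025,"ty": 0,"tz": -0.025,"ax": 0,"ay": 0,"az": 0,"jaw": 0.052},
    {"tx": 0.025,"ty": 0,"tz": -0.025,"ax": 0,"ay": 0,"az": 0,"jaw": 0.052},
    {"tx": 0.025,"ty": 0,"tz": -0.025,"ax": 0,"ay": 0,"az": 0,"jaw": 0.052},
    {"tx": 0.015,"ty": 0,"tz": -0.015,"ax": 0,"ay": 0,"az": 0,"jaw": 0.052},
    {"tx": 0.005,"ty": 0,"tz": -0.005,"ax": 0,"ay": -2,"az": 0,"jaw": 0.052},
    {"tx": 0,"ty": 0,"tz": 0,"ax": 0,"ay": -4,"az": 0,"jaw": 0.052},
    {"tx": 0,"ty": 0,"tz": 0,"ax": 0,"ay": -6,"az": 0,"jaw": 0.052},
    {"tx": 0,"ty": 0,"tz": 0,"ax": 0,"ay": -6,"az": 0,"jaw": 0.052},
  ],
  newtons=28,
)

```text
time_s: 21.4
tool_pos: [486.8, -310.2, 326.7]
orientation: [-0.188, 0.563, 0.793, 0.134]
force: [0.0, 0.1, -2.0]
opening: 0.642
grip_force: 28.0
```

Request:
send_rows(
  targets=[
    {"tx": 0,"ty": 0,"tz": 0,"ax": 0,"ay": -6,"az": 0,"jaw": 0.052},
    {"tx": 0,"ty": 0,"tz": 0,"ax": 0,"ay": -6,"az": 0,"jaw": 0.052},
    {"tx": 0,"ty": 0,"tz": 0,"ax": 0,"ay": -6,"az": 0,"jaw": 0.052},
    {"tx": 0,"ty": 0,"tz": 0,"ax": 0,"ay": -6,"az": 0,"jaw": 0.052},
    {"tx": 0,"ty": 0,"tz": 0,"ax": 0,"ay": -3,"az": 0,"jaw": 0.052},
    {"tx": 0,"ty": 0,"tz": 0,"ax": 0,"ay": 0,"az": 0,"jaw": 0.052},
  ],
)

```text
time_s: 22.0
tool_pos: [486.6, -309.1, 327.4]
orientation: [0.001, 0.579, 0.816, -0.0]
force: [-0.4, 0.3, -2.4]
opening: 0.644
grip_force: 28.0
```

```bash
python3 - <<'E'
from m import *
goto([600.3,38.7,330],R3(hv(109.3),[0,0,-1]))
E
```

```text
t 22.0 tcp [ 486.6 -309.1  327.4] q [-0.61 -0.11  1.62 -0.    1.62 -0.95] F [-0.4  0.3 -2.4] grip 28.0 open 59.9 xyaw 109.3 zax [ 0.002 -0.002 -1.   ]
shift tool mm [290.7 222.3  -2.9]
turn deg [0.1 0.1 0. ]
```

Request:
send_rows(
  targets=[
    {"tx": 0.011,"ty": 0.0085,"tz": -0.003,"ax": 0,"ay": 0,"az": 0,"jaw": 0.052},
    {"tx": 0.0223,"ty": 0.017,"tz": 0,"ax": 0,"ay": 0,"az": 0,"jaw": 0.052},
    {"tx": 0.028,"ty": 0.0214,"tz": 0,"ax": 0,"ay": 0,"az": 0,"jaw": 0.052},
    {"tx": 0.028,"ty": 0.0214,"tz": 0,"ax": 0,"ay": 0,"az": 0,"jaw": 0.052},
    {"tx": 0.028,"ty": 0.0214,"tz": 0,"ax": 0,"ay": 0,"az": 0,"jaw": 0.052},
    {"tx": 0.028,"ty": 0.0214,"tz": 0,"ax": 0,"ay": 0,"az": 0,"jaw": 0.052},
    {"tx": 0.028,"ty": 0.0214,"tz": 0,"ax": 0,"ay": 0,"az": 0,"jaw": 0.052},
    {"tx": 0.028,"ty": 0.0214,"tz": 0,"ax": 0,"ay": 0,"az": 0,"jaw": 0.052},
    {"tx": 0.028,"ty": 0.0214,"tz": 0,"ax": 0,"ay": 0,"az": 0,"jaw": 0.052},
    {"tx": 0.028,"ty": 0.0214,"tz": 0,"ax": 0,"ay": 0,"az": 0,"jaw": 0.052},
    {"tx": 0.0223,"ty": 0.017,"tz": 0,"ax": 0,"ay": 0,"az": 0,"jaw": 0.052},
    {"tx": 0.011,"ty": 0.0085,"tz": 0,"ax": 0,"ay": 0,"az": 0,"jaw": 0.052},
  ],
)

```text
time_s: 23.2
tool_pos: [601.5, 40.1, 330.3]
orientation: [-0.001, 0.578, 0.816, 0.0]
force: [0.2, 0.5, -2.0]
opening: 0.644
grip_force: 28.0
```

Request:
send_rows(
  targets=[
    {"tx": 0,"ty": 0,"tz": 0,"ax": 0,"ay": 0,"az": -4,"jaw": 0.052},
    {"tx": 0,"ty": 0,"tz": 0,"ax": 0,"ay": 0,"az": -8,"jaw": 0.052},
    {"tx": 0,"ty": 0,"tz": 0,"ax": 0,"ay": 0,"az": -8,"jaw": 0.052},
    {"tx": 0,"ty": 0,"tz": 0,"ax": 0,"ay": 0,"az": -8,"jaw": 0.052},
    {"tx": 0,"ty": 0,"tz": 0,"ax": 0,"ay": 0,"az": -8,"jaw": 0.052},
    {"tx": 0,"ty": 0,"tz": 0,"ax": 0,"ay": 0,"az": -8,"jaw": 0.052},
    {"tx": 0,"ty": 0,"tz": 0,"ax": 0,"ay": 0,"az": -8,"jaw": 0.052},
    {"tx": 0,"ty": 0,"tz": 0,"ax": 0,"ay": 0,"az": -8,"jaw": 0.052},
    {"tx": 0,"ty": 0,"tz": 0,"ax": 0,"ay": 0,"az": -8,"jaw": 0.052},
    {"tx": 0,"ty": 0,"tz": 0,"ax": 0,"ay": 0,"az": -8,"jaw": 0.052},
    {"tx": 0,"ty": 0,"tz": 0,"ax": 0,"ay": 0,"az": -5,"jaw": 0.052},
    {"tx": 0,"ty": 0,"tz": 0,"ax": 0,"ay": -3,"az": 0,"jaw": 0.052},
  ],
)

```text
time_s: 24.4
tool_pos: [601.4, 37.5, 330.2]
orientation: [0.026, -0.091, 0.996, 0.003]
force: [0.9, -0.7, -2.0]
opening: 0.643
grip_force: 28.0
```

Request:
send_rows(
  targets=[
    {"tx": 0,"ty": 0,"tz": 0,"ax": 0,"ay": -6,"az": 0,"jaw": 0.052},
    {"tx": 0,"ty": 0,"tz": 0,"ax": 0,"ay": -6,"az": 0,"jaw": 0.052},
    {"tx": 0,"ty": 0,"tz": 0,"ax": 0,"ay": -6,"az": 0,"jaw": 0.052},
    {"tx": 0,"ty": 0,"tz": 0,"ax": 0,"ay": -6,"az": 0,"jaw": 0.052},
    {"tx": 0,"ty": 0,"tz": 0,"ax": 0,"ay": -6,"az": 0,"jaw": 0.052},
    {"tx": 0,"ty": 0,"tz": 0,"ax": 0,"ay": -6,"az": 0,"jaw": 0.052},
    {"tx": 0,"ty": 0,"tz": 0,"ax": 0,"ay": -4,"az": 0,"jaw": 0.052},
    {"tx": 0,"ty": 0,"tz": 0,"ax": 0,"ay": -2,"az": 0,"jaw": 0.052},
    {"tx": 0,"ty": 0,"tz": 0,"ax": 0,"ay": 0,"az": 0,"jaw": 0.052},
    {"tx": 0,"ty": 0,"tz": 0,"ax": 0,"ay": 0,"az": 0,"jaw": 0.052},
  ],
)

```text
time_s: 25.4
tool_pos: [601.0, 37.5, 330.8]
orientation: [0.381, -0.082, 0.92, 0.034]
force: [0.3, 0.2, -1.6]
opening: 0.641
grip_force: 28.0
```

```bash
cat > pl.py <<'E'
from m import *
P=np.load("place.npz");goto(P["p"]+[0,0,20],Ro.from_matrix(P["R"]))
E
python3 pl.py
```

```text
t 25.4 tcp [601.   37.5 330.8] q [-0.03 -0.38  1.95  0.21  0.81 -1.87] F [ 0.3  0.2 -1.6] grip 28.0 open 59.6 xyaw -169.8 zax [ 0.696  0.126 -0.707]
shift tool mm [50.4  1.3 49.7]
turn deg [-0.  -0.1 -0.2]
```

Request:
send_rows(
  targets=[
    {"tx": 0.01,"ty": 0.0013,"tz": 0.01,"ax": 0,"ay": 0,"az": -0.2,"jaw": 0.052},
    {"tx": 0.015,"ty": 0,"tz": 0.015,"ax": 0,"ay": 0,"az": 0,"jaw": 0.052},
    {"tx": 0.015,"ty": 0,"tz": 0.015,"ax": 0,"ay": 0,"az": 0,"jaw": 0.052},
    {"tx": 0.01,"ty": 0,"tz": 0.01,"ax": 0,"ay": 0,"az": 0,"jaw": 0.052},
    {"tx": 0.005,"ty": 0,"tz": 0.005,"ax": 0,"ay": 0,"az": 0,"jaw": 0.052},
    {"tx": 0,"ty": 0,"tz": 0,"ax": 0,"ay": 0,"az": 0,"jaw": 0.052},
    {"tx": 0,"ty": 0,"tz": 0,"ax": 0,"ay": 0,"az": 0,"jaw": 0.052},
  ],
)

```text
time_s: 26.1
tool_pos: [601.2, 38.8, 253.9]
orientation: [0.382, -0.084, 0.92, 0.034]
force: [0.5, 0.1, -3.0]
opening: 0.646
grip_force: 28.0
```

```bash
python3 pl.py
```

```text
t 26.1 tcp [601.2  38.8 253.9] q [-0.03 -0.35  2.05  0.24  0.68 -1.91] F [ 0.5  0.1 -3. ] grip 28.0 open 60.1 xyaw -169.5 zax [ 0.697  0.126 -0.706]
shift tool mm [-3.7  0.  -5. ]
turn deg [-0.1  0.1  0. ]
```

Request:
send_rows(
  targets=[
    {"tx": 0.004,"ty": 0,"tz": 0.003,"ax": 0,"ay": 0,"az": 0,"jaw": 0.052},
    {"tx": 0.003,"ty": 0,"tz": 0.003,"ax": 0,"ay": 0,"az": 0,"jaw": 0.052},
    {"tx": 0.0014,"ty": 0,"tz": 0.0014,"ax": 0,"ay": 0,"az": 0,"jaw": 0.052},
    {"tx": 0,"ty": 0,"tz": 0,"ax": 0,"ay": 0,"az": 0,"jaw": 0.052},
    {"tx": 0,"ty": 0,"tz": 0,"ax": 0,"ay": 0,"az": 0,"jaw": 0.052},
  ],
)

```text
time_s: 26.6
tool_pos: [600.3, 38.6, 242.0]
orientation: [0.382, -0.084, 0.92, 0.034]
force: [0.8, -0.2, -1.9]
opening: 0.643
grip_force: 28.0
```

Request:
send_rows(
  targets=[
    {"tx": 0.0007,"ty": 0,"tz": 0.0007,"ax": 0,"ay": 0,"az": 0,"jaw": 0.052},
    {"tx": 0,"ty": 0,"tz": 0,"ax": 0,"ay": 0,"az": 0,"jaw": 0.052},
  ],
)

```text
time_s: 26.8
tool_pos: [600.3, 38.6, 240.9]
orientation: [0.382, -0.084, 0.92, 0.034]
force: [-0.5, 0.3, -2.4]
opening: 0.649
grip_force: 28.0
```

Request:
send_rows(
  targets=[
    {"tx": 0.0005,"ty": 0,"tz": 0.0005,"ax": 0,"ay": 0,"az": 0,"jaw": 0.052},
    {"tx": 0,"ty": 0,"tz": 0,"ax": 0,"ay": 0,"az": 0,"jaw": 0.052},
  ],
)

```text
time_s: 27.0
tool_pos: [600.3, 38.7, 240.2]
orientation: [0.382, -0.084, 0.92, 0.034]
force: [0.4, 1.1, -2.1]
opening: 0.645
grip_force: 28.0
```

Request:
send_rows(
  targets=[
    {"tx": 0.0005,"ty": 0,"tz": 0.0005,"ax": 0,"ay": 0,"az": 0,"jaw": 0.052},
    {"tx": 0,"ty": 0,"tz": 0,"ax": 0,"ay": 0,"az": 0,"jaw": 0.052},
  ],
)

```text
time_s: 27.2
tool_pos: [600.3, 38.7, 239.5]
orientation: [0.382, -0.084, 0.92, 0.034]
force: [-0.3, 0.8, -2.1]
opening: 0.644
grip_force: 28.0
```

Request:
send_rows(
  targets=[
    {"tx": 0.0004,"ty": 0,"tz": 0.0004,"ax": 0,"ay": 0,"az": 0,"jaw": 0.052},
    {"tx": 0,"ty": 0,"tz": 0,"ax": 0,"ay": 0,"az": 0,"jaw": 0.052},
  ],
)

```text
time_s: 27.4
tool_pos: [600.5, 38.6, 239.4]
orientation: [0.382, -0.084, 0.92, 0.033]
force: [0.1, -0.3, 2.8]
opening: 0.644
grip_force: 28.0
```

Request:
send_rows(
  targets=[
    {"tx": 0.0004,"ty": 0,"tz": 0.0004,"ax": 0,"ay": 0,"az": 0,"jaw": 0.052},
    {"tx": 0,"ty": 0,"tz": 0,"ax": 0,"ay": 0,"az": 0,"jaw": 0.052},
  ],
)

```text
time_s: 27.6
tool_pos: [600.6, 38.6, 239.4]
orientation: [0.383, -0.084, 0.919, 0.033]
force: [-3.2, -0.2, 5.8]
opening: 0.643
grip_force: 28.0
```

Seated at z = 239.4. Unload, release and retreat along the tool axis.

Request:
send_rows(
  targets=[
    {"tx": -0.0005,"ty": 0,"tz": -0.0005,"ax": 0,"ay": 0,"az": 0,"jaw": 0.052},
    {"tx": 0,"ty": 0,"tz": 0,"ax": 0,"ay": 0,"az": 0,"jaw": 0.064},
    {"tx": 0,"ty": 0,"tz": 0,"ax": 0,"ay": 0,"az": 0,"jaw": 0.074},
    {"tx": 0,"ty": 0,"tz": 0,"ax": 0,"ay": 0,"az": 0,"jaw": 0.085},
    {"tx": 0,"ty": 0,"tz": 0,"ax": 0,"ay": 0,"az": 0,"jaw": 0.085},
    {"tx": 0,"ty": 0,"tz": -0.01,"ax": 0,"ay": 0,"az": 0,"jaw": 0.085},
    {"tx": 0,"ty": 0,"tz": -0.02,"ax": 0,"ay": 0,"az": 0,"jaw": 0.085},
    {"tx": 0,"ty": 0,"tz": -0.03,"ax": 0,"ay": 0,"az": 0,"jaw": 0.085},
    {"tx": 0,"ty": 0,"tz": -0.03,"ax": 0,"ay": 0,"az": 0,"jaw": 0.085},
    {"tx": 0,"ty": 0,"tz": -0.03,"ax": 0,"ay": 0,"az": 0,"jaw": 0.085},
    {"tx": 0,"ty": 0,"tz": -0.02,"ax": 0,"ay": 0,"az": 0,"jaw": 0.085},
    {"tx": 0,"ty": 0,"tz": 0,"ax": 0,"ay": 0,"az": 0,"jaw": 0.085},
  ],
)

```text
time_s: 28.8
tool_pos: [501.7, 20.8, 341.4]
orientation: [0.384, -0.084, 0.919, 0.033]
force: [0.1, -0.5, 0.1]
opening: 0.912
grip_force: 0.0
```

```bash
python3 - <<'E'
from m import *
goto(None)
s=get_image("side");g=get_image("top");w=get_image("wrist")
for n,a in(("fs",s),("ft",g),("fw",w)):cv2.imwrite(f"pics/{n}.png",a["color"])
def fit(g,roi,z,name,thr):
  x0,y0,x1,y1=roi;im=g["color"].astype(int)[y0:y1,x0:x1];m=((im[...,2]-im[...,0]>35)&(im[...,2]>thr)).astype(np.uint8)
  m=cv2.morphologyEx(m,cv2.MORPH_CLOSE,np.ones((7,7)));n,l,st,_=cv2.connectedComponentsWithStats(m);k=1+st[1:,4].argmax()
  ys,xs=np.nonzero(l==k);b=cv2.boxPoints(cv2.minAreaRect(np.c_[xs,ys].astype(np.float32)))+[x0,y0];rect([ray(g,*p,z) for p in b],name);print(st[k],b.round(1).tolist())
fit(g,(190,90,262,175),216,"top view",150)
# edge score: gradient along predicted edges, over small offsets, for the top box in side and wrist views
def score(gs,hx,hy,zt,c0):
  best=[]
  for dx in np.arange(-6,6.1,1):
    for dy in np.arange(-6,6.1,1):
      for da in(-4,-2,0,2,4):
        tot=0
        for g_,G in gs:
          o=np.r_[c0+[dx,dy],zt];a=10.3+da
          C=[o+hx*i*hv(a)+hy*j*hv(a+90) for i,j in((1,1),(1,-1),(-1,-1),(-1,1))]
          pts=np.concatenate([np.linspace(C[i],C[(i+1)%4],40) for i in range(4)]);p=proj(g_,pts).astype(np.float32)
          tot+=cv2.remap(G,p[:,0].reshape(-1,1),p[:,1].reshape(-1,1),cv2.INTER_LINEAR).mean()
        best.append((tot,dx,dy,da))
  return sorted(best)[::-1][:3]
def G(g_):
  im=cv2.GaussianBlur(cv2.cvtColor(g_["color"],cv2.COLOR_BGR2LAB).astype(np.float32),(0,0),.8)
  return sum(np.hypot(cv2.Sobel(im[...,k],5,1,0),cv2.Sobel(im[...,k],5,0,1)) for k in range(3))
gs=[(s,G(s)),(w,G(w))]
c=np.array([645,47.])
for nm,q in(("side",gs[:1]),("wrist",gs[1:]),("both",gs)):
  print(nm,"top",np.round(score(q,42,30,216,c),1).tolist(),"mid",np.round(score(q,51,34,172,c),1).tolist(),"carton",np.round(score(q,59,50,124,c),1).tolist())
E
```

```text
t 28.8 tcp [501.7  20.8 341.4] q [-0.09 -0.65  2.1   0.24  0.93 -1.91] F [ 0.1 -0.5  0.1] grip 0.0 open 84.8 xyaw -169.5 zax [ 0.7    0.125 -0.703]
top view c [630.8  41.4] sides [ 95.2 119.8  94.3 119.6] ang -79.4 -169.4
[  12   24   46   53 1878] [[200.4, 118.5], [239.1, 111.2], [248.1, 159.4], [209.4, 166.7]]
side top [[265.0, -2.0, 1.0, 0.0], [264.8, -2.0, 0.0, 0.0], [263.9, -3.0, 1.0, 0.0]] mid [[202.9, -3.0, 1.0, 0.0], [201.9, -4.0, 1.0, 0.0], [201.8, -3.0, 1.0, 2.0]] carton [[198.2, -2.0, 2.0, 2.0], [197.6, -2.0, 1.0, 2.0], [197.5, -3.0, 2.0, 2.0]]
wrist top [[201.0, 0.0, -1.0, 0.0], [198.0, -1.0, -1.0, 0.0], [196.1, 1.0, -1.0, 0.0]] mid [[146.5, -1.0, -2.0, 0.0], [144.4, -1.0, -1.0, 0.0], [144.0, -2.0, 3.0, 0.0]] carton [[234.6, 0.0, -1.0, 0.0], [233.3, 0.0, 0.0, 0.0], [226.0, 1.0, 0.0, 0.0]]
both top [[454.0, -1.0, -1.0, 0.0], [445.8, 0.0, -1.0, 0.0], [439.0, -2.0, -1.0, 0.0]] mid [[334.6, -1.0, -2.0, 0.0], [334.5, -2.0, 3.0, 0.0], [333.9, -2.0, 0.0, 2.0]] carton [[414.8, 0.0, 0.0, 0.0], [412.0, 0.0, -1.0, 0.0], [410.9, -1.0, -1.0, 0.0]]
```

The edge fits in both views put all three pieces within about 1–2 mm of each other and square. The gripper is clear, so I hand in.

```bash
python3 -c "
from station import ticket
print(ticket.job_done())"
```

```text
the job is handed in; nothing more can be done
None
```

The carton is home against the end stop, with the larger box and then the smaller one stacked on it, lids up, centred within about 2 mm and square by the camera fits; I handed the job in at about 29 s, but the hand-in returned no verdict.

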